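Chuck a resin lens and hold the plunger gauge on its crown

ROBOT

A 6-joint arm with a two-finger parallel gripper is mounted at the origin on the work surface. World frame = base frame: x ahead of the robot, y to its left, z up, the work surface at z = 0. Lengths are in m, angles in rad, forces in N, time in s.
With the tool pointing down it reaches from about 0.25 to 0.725 m from the base axis. Payload 4 kg.
Tool frame: the origin (TCP) lies where the fingers leave the gripper's body, on its centre line; the fingertips stand 73 mm ahead of it and the grasp point (between the pads) lies 54 mm ahead of it (bot.tips_ahead is the z of the fingertips in the tool frame, in m); z points along the fingers, y is the direction in which the jaws open and shut (so a half turn about z gives the same grasp; the last joint's range is limited). The gripper opens to 85 mm and grips with 20 to 120 N. Pads are 22 mm wide; open, the fingers measure 114 mm over their backs; the gripper's body (76 mm by 85 mm) begins 54 mm behind the grasp point. The pads swing forward as they close: fully open they stand 13 mm farther back than shut.
Start: joints at [-1.132, 0.241, 0.005, 1.335, 0, 1.571], TCP at [0.212, -0.453, 0.304] pointing down, gripper open.
Joint ranges: [-2.72, 2.72], [-1.05, 1.87], [-1.09, 1.28], [-1.99, 2.15], [-1.42, 1.44], [-3.14, 3.14]. Speed limits (rad/s): [2.79, 2.79, 3.14, 3.14, 3.14, 3.14].

INTERFACE

Orientations are given as a unit quaternion [x, y, z, w].
In Python, from workcell import readout, camera, get_calibration, order, bot gives the robot as it stands.
- The arm moves only by the tool send_rows, never from a script. Its argument "moves" is a list of rows, each a list of 3 entries, a list of its own where there are three numbers: the shift along the tool's x, y, z in mm, then the turn, a rotation vector about the tool's x, y, z in rad, then the finger opening in mm, from 0 to 85.4. In form: [[[dx, dy, dz], [ax, ay, az], grip], ...]. A call has 1 to 12 rows; each row is the pose to reach, as a shift and turn from the pose measured when the call began, along the tool's axes at that moment; what a row does not reach only later rows make up. A row lasts 1/12 s, in which the tool goes at most 41.7 mm and 7.16 degrees, less where a joint would pass 70% of its speed; a pose out of reach is approached as far as the arm can. A call with a gripper value outside its range is refused whole. The fingers move at their own pace and stop on an object; the grip force is fixed at half the most. Time passes only in rows, so rows that repeat a pose let the fingers close. It gives the time, the measured TCP pose, the force and the opening at its end, in the units of the state.
- readout.get_obs(): the state, without advancing time (a new reading comes with each control period).
- camera(name): name is "side" or "top"; returns the picture (400x640x3 uint8, red, green, blue); there is no depth.
- get_calibration(name): a dict with "fx", "fy", "cx", "cy" (pixels), "R" (3x3) and "t" (3): a world point X has camera coordinates R X + t. Camera axes: x right, y down, z forward; pixel columns grow to the right and rows downward; lengths in m; the calibration is good to about 2 mm. A picture is of the moment at which its call begins. get_calibration takes no time and is no camera call.
- order.job_done(): hands the job in, once; it reports no verdict.
The state is a dict: "clock": time; "joint_pos": joint angles; "joint_vel": joint speeds; "tau": joint torques, N m; "eef_pos": TCP position; "tool_rot": TCP orientation; "ft_force": force on the tool from outside, world axes, zero at the start; "ft_torque": the same for the moment, N m; "grip_width": finger opening in m.
Only numpy, scipy, OpenCV 4.12 (cv2) and the standard library are available. Lean on these libraries where they do the work, as an engineer would, in place of code of your own. Each camera call takes 0.05 s, during which the arm holds its last target. There are 200 camera calls.

TASK

Swing the chuck's lever clockwise as far as it goes, so that the jaws grip the shank of the green dome lens standing in it. Then take the plunger gauge out of its wooden stand and hold it upright with its tip inside the ring marked on the crown of the lens, pressing lightly so that the spring plunger is about half way in. Finish while still holding the gauge pressed there; never press the lens hard or move the hub, the marble or the cherry barrel.

Things in the scene. Friction and masses are not known exactly. Their poses are not given: they have to be found in the camera images.
- chuck_axis (a point): Point on the upright axis of the bench chuck (square steel foot 110 mm wide, fixed to the counter; round body with a knurled steel sleeve 72 mm across, 44 to 62 mm above the counter), level with the top of the sleeve, 62 mm up. Three 8 mm wide steel jaws stand 10 mm above it round the lens shank. The sleeve carries a radial lever whose upright peg lies 85 mm from this axis. The chuck's place and yaw vary.
- lever_peg (a point): Point on the axis of the black upright peg at the lever's end (round, 16 mm across, from 47 to 105 mm above the counter), 90 mm above the counter and 85 mm from the chuck axis, where to hold it; it swings about the chuck axis with the sleeve.
- sleeve (a joint): Turn of the sleeve and lever in rad, growing as the lever swings clockwise seen from above: 0 fully open, jaws meet the shank at about 0.9, firm at the stop, 1.05. Starts between 0 and 0.3. Stiff (about 4 N at the peg), stays where it is left.
- lens_spot (a point): Middle of the flat crown (22 mm across) of the green resin dome lens, on its top face, z axis up: the marked spot, inside a thin black ring 14 mm across. The lens is 46 mm across and 20 mm high, on a 12 mm steel shank that stands loose in the chuck's bore; crown about 107 mm above the counter.
- lens: The dome lens with its shank, 88 mm tall in all; origin at the centre of the shank's foot, z up along the shank. Mass about 0.1 kg. Stays in the chuck.
- jaw0: One of the chuck's three steel jaws, moved by the sleeve (4.5 mm inward per rad); origin on the chuck axis at the counter as built.
- jaw1: Second jaw, likewise.
- jaw2: Third jaw, likewise.
- stand: Pale wooden block 80 x 80 x 70 mm with an upright through hole 26 mm wide in the middle of its top, holding the gauge; fixed. Origin at the centre of its underside.
- gauge_grip (a point): Middle of the round grey grip of the plunger gauge (grip 25 mm across, reaching 28 mm below and 28 mm above this point), z axis along the gauge, up from tip to grip. The gauge hangs tip down in the stand by a 34 mm collar just under the grip, this point 104 mm above the counter and loosely within 2 mm sideways; the tip is 90 mm below this point when the plunger is out. Lift it at least 65 mm to clear the stand. Mass 0.16 kg.
- gauge: The plunger gauge itself; origin at the lower end of its steel nose (22 mm across, below the collar), 74 mm below the grip's middle; z up along the gauge.
- gauge_tip (a point): The rounded end (8 mm across) of the gauge's thin spring plunger, 16 mm below the nose when out.
- hub: Pewter wheel hub, 52 mm across, 22 mm high, loose on the counter: leave alone. Origin under its centre.
- marble_center (a point): Centre of a frosted blue glass marble, 28 mm across, resting on a cork ring: leave alone.
- barrel: Turned cherry barrel standing on end, 42 mm across, 105 mm high, loose: leave alone. Origin under its centre.
- plunger (a joint): How far the gauge's spring plunger is pushed in, m: 0 out, 0.012 fully in. Pushing starts at 0.8 N and grows 0.4 N per mm; half way is 6 mm, about 3.2 N.
Not all that is in view belongs to the job. Several things have the shape of the stand; the one meant has the colours described above. Leave any yellow look-alike of the gauge alone.

How it is judged:
On the way, in this order (a step that is already met when the one before it is completed fails the run):
1. the sleeve is turned home and all three jaws grip the lens shank (value of joint sleeve above 0.93 rad and contact force between each of jaw0, jaw1, jaw2 and lens above 1 N), for 0.2 s.
2. the gauge's tip rests in the marked ring, gauge upright, plunger about half way in (horizontal distance between gauge_tip and lens_spot below 0.007 m and distance between gauge_tip and lens_spot below 0.009 m and angle between gauge_grip's own z axis and vertical below 0.12 rad and value of joint plunger between 0.003 and 0.009 m and contact force between gauge and lens between 1.2 and 6 N), for 0.3 s.
At the end, for the whole second after the job is handed in: Sleeve beyond 0.93 rad, each jaw pressing the shank over 1 N, lens upright in the chuck; gauge off its stand, in the fingers, within 0.12 rad of upright, its tip within 7 mm of the ring's centre, plunger 3 to 9 mm in (of 12), pressing the lens with 1.2 to 6 N (all of step 1 and all of step 2 and contact force between the fingers and gauge above 1 N and contact force between gauge and stand below 0.1 N and z of lens_spot in the frame of chuck_axis between 0.035 and 0.055 m and horizontal distance between lens_spot and chuck_axis below 0.006 m and angle between lens_spot's own z axis and vertical below 0.1 rad); the arm keeps its last pose, push and grip.
It fails at once if the gauge presses the lens with over 12 N (contact force between gauge and lens above 12 N).
It fails at once if the robot presses the lens itself (contact force between any of the fingers, the arm and lens above 5 N).
It fails at once if hub, marble or barrel disturbed (distance of any of hub, marble_center, barrel from where it was at the start of the episode above 0.02 m or angle between barrel's own z axis and vertical above 0.5 rad).
It also fails if it takes over 54 s, if anything falls off the work surface, if the arm or the gripper's body presses on something with over 40 N, if the wrist force passes 120 N, or if a joint passes its speed limit or range.

## Working session

There is one attempt and no reset: what is moved stays moved. The work goes in short steps, Python scripts to look and compute and a tool call to move; the robot and the scene stay as the last step left them, time stands still between calls to the robot, and variables do not carry over. Pictures are saved under pics/ and viewed, about 8 in all and at most 12, crops included, and the job is handed in when it is done.

Besides the shell and the picture viewer there is one more tool, called after "Call:" as name([rows], argument=value, ...), one row to a line, values as JSON. send_rows: Moves the arm, as the interface text tells. Its arguments: {"type":"object","properties":{"moves":{"type":"array","items":{"type":"array"}}},"required":["moves"]}

```bash
ls; mkdir -p pics; python3 - <<'E'
from workcell import readout, camera, get_calibration, order, bot
import cv2,numpy as np
for n in("side","top"):
    im=camera(n); cv2.imwrite(f"pics/{n}0.png",im[...,::-1])
    c=get_calibration(n); print(n,c)
print(readout.get_obs())
E
```

```text
pics
side {'fx': 431.805692729928, 'fy': 431.805692729928, 'cx': 322.01600223358435, 'cy': 200.6215494427891, 'R': array([[-0.98161423, -0.19055183, -0.01111318],
       [-0.11426111,  0.63325076, -0.76546579],
       [ 0.15289834, -0.75012231, -0.64338062]]), 't': array([0.5597196 , 0.10881526, 0.8674274 ])}
top {'fx': 462.3830570777985, 'fy': 462.3830570777985, 'cx': 327.59364207904133, 'cy': 193.2403054541046, 'R': array([[ 2.31471928e-02, -9.99731956e-01, -4.72702041e-04],
       [-9.93271781e-01, -2.29439465e-02, -1.13510986e-01],
       [ 1.13469715e-01,  3.09698228e-03, -9.93536629e-01]]), 't': array([0.03150522, 0.57454538, 0.98267888])}
{'clock': 0.1, 'joint_pos': array([-1.13203569e+00,  2.41327326e-01,  3.85531483e-03,  1.33518798e+00,
       -1.83920105e-05,  1.57083917e+00]), 'joint_vel': array([ 0.00029184, -0.00067176,  0.00376648, -0.00219726, -0.00121412,
       -0.0010401 ]), 'tau': array([-1.90678560e-05, -3.73136866e+01,  2.53011131e+01,  1.08382880e-02,
       -5.16806540e-05, -1.78364022e-06]), 'eef_pos': array([ 0.21222357, -0.45225446,  0.30310561]), 'tool_rot': array([ 9.76036731e-01,  2.17603838e-01, -2.11785111e-04, -9.07493785e-04]), 'ft_force': array([ 0.62112668,  0.27968957, -0.44635491]), 'ft_torque': array([ 0.06615082, -0.03583672, -0.00992733]), 'grip_width': 0.08518361134907178}
```

View pics/side0.png

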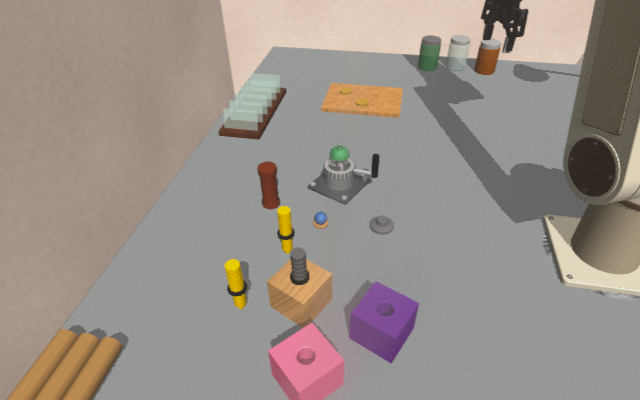

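View pics/top0.png

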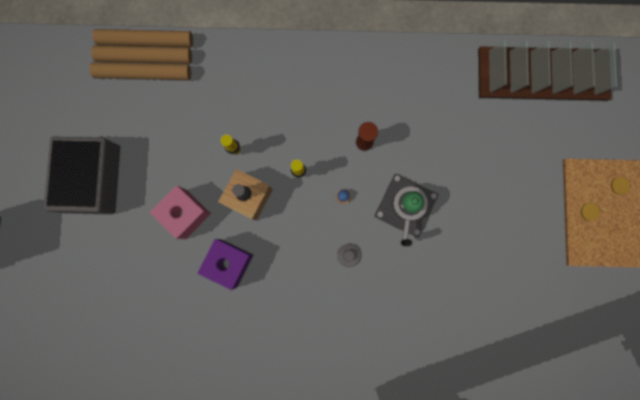

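Side view: the chuck with the green lens is at (340,170), with the black peg at (375,165). The grey gauge is in the pale wooden block at (300,280). The look-alike stands are purple (384,320) and pink (306,365), and the look-alike gauges are yellow (286,230) and (236,284). The wooden block with the grey gauge fits the description. I'll confirm this in an enlarged crop and pick out pixels.

```bash
python3 - <<'E'
import cv2,numpy as np
s=cv2.imread('pics/side0.png');t=cv2.imread('pics/top0.png')
def c(im,x,y,w,h,k): return cv2.resize(im[y:y+h,x:x+w],None,fx=k,fy=k,interpolation=cv2.INTER_CUBIC)
# 400x300 tiles, scale 5 -> 80x60
a=np.hstack([c(s,305,140,80,60,5),c(t,375,180,80,75,4)[:300,:400] if 0 else cv2.resize(c(t,371,185,80,66,5),(400,330))[:300]])
b=np.hstack([c(s,265,240,80,60,5),c(t,210,165,80,60,5)])
m=np.vstack([a,b]);cv2.imwrite('pics/m.png',m)
E
```

```text
(no output)
```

View pics/m.png

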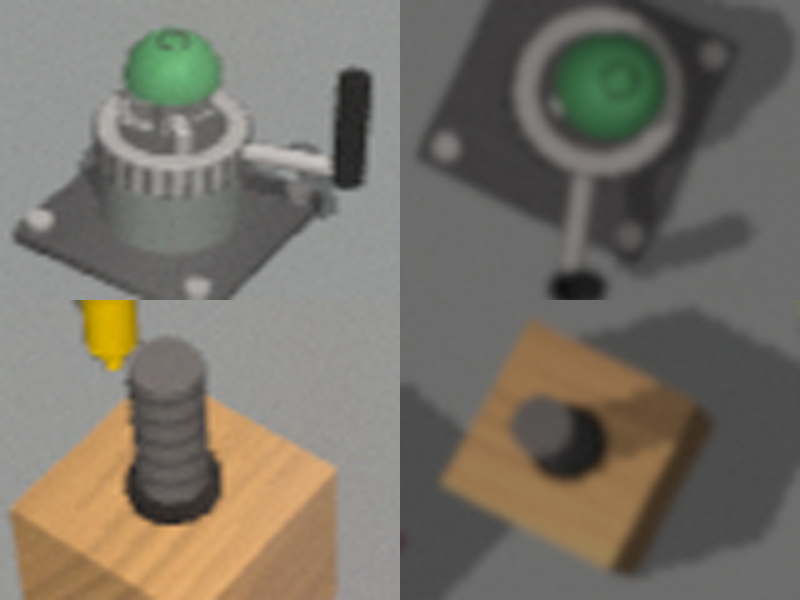

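Confirmed: this is the grey ribbed gauge with its dark collar in the pale wooden block. Ring on the crown: side (340,148), top (415,201). Gauge top face: side (298.5,253.5), top (238,190). Peg top: side (375.8,154.5).

```bash
cat > h.py <<'E'
import numpy as np,cv2
from scipy.optimize import least_squares
from workcell import readout,camera,get_calibration,bot
C={n:get_calibration(n) for n in("side","top")}
def proj(n,X):
    c=C[n];p=c['R']@np.asarray(X,float)+c['t'];return np.array([c['fx']*p[0]/p[2]+c['cx'],c['fy']*p[1]/p[2]+c['cy']])
def tri(us,ut):
    r=least_squares(lambda X:np.r_[proj('side',X)-us,proj('top',X)-ut],[.5,0,.1]);return r.x.round(4),r.fun.round(1)
def atz(n,uv,z):
    return least_squares(lambda p:proj(n,[p[0],p[1],z])-uv,[.5,0]).x.round(4)
E
python3 - <<'E'
from h import *
print('ring',tri([339.6,147.6],[414.6,200.6]), atz('side',[339.6,147.6],.107),atz('top',[414.6,200.6],.107))
print('sleeve',tri([339.2,166.2],[410.6,202.6]),atz('side',[339.2,166.2],.062),atz('top',[410.6,202.6],.062))
print('gtop',tri([298.2,253.2],[237.6,189.6]),atz('side',[298.2,253.2],.132),atz('top',[237.6,189.6],.132))
t=cv2.imread('pics/top0.png').astype(int)
m=(t[230:255,395:420].max(2)<35);y,x=np.nonzero(m);print('pegtopview',x.mean()+395,y.mean()+230,x.min()+395,x.max()+395,y.min()+230,y.max()+230)
s=cv2.imread('pics/side0.png').astype(int)
m=(s[148:185,365:390].max(2)<60);y,x=np.nonzero(m);print('pegside',x.mean()+365,y.mean()+148,y.min()+148,y.max()+148)
print('peg',tri([x.mean()+365,y.mean()+148],[0,0])[0] if 0 else '', atz('side',[375.4,154.4],.105),'side mid',atz('side',[x.mean()+365,y.mean()+148],.076))
for n,us,ut in[('hub',(382,222),(348.5,254.5)),('marble',(320.5,217.5),(343,195.5)),('barreltop',(267,168),(368,131)),('yel',(285,211),(297,165))]: print(n,tri(us,ut))
print(bot.tips_ahead)
E
```

```text
ring (array([ 0.5541, -0.1323,  0.1076]), array([-0.1, -0. ,  0. ,  0.1])) [ 0.5541 -0.1332] [ 0.5542 -0.1324]
sleeve (array([ 0.5547, -0.1336,  0.0548]), array([-0.2, -0. ,  0. ,  0.2])) [ 0.5528 -0.1236] [ 0.5544 -0.1323]
gtop (array([0.5652, 0.2231, 0.1307]), array([-0.2, -0. ,  0. ,  0.2])) [0.5645 0.2243] [0.5655 0.2229]
pegtopview 405.8235294117647 242.14705882352942 402 410 240 244
pegside 374.75 165.296875 154 181
peg  [ 0.4714 -0.1228] side mid [ 0.4708 -0.1219]
hub (array([ 0.4402, -0.0044,  0.0127]), array([-0.4, -0. ,  0. ,  0.4]))
marble (array([0.5712, 0.0104, 0.0177]), array([ 0. ,  0. , -0. , -0.1]))
barreltop (array([ 0.698 , -0.0365,  0.1003]), array([-0.1, -0. ,  0. ,  0.1]))
yel (array([0.6196, 0.1079, 0.1137]), array([-0.5, -0.1,  0.1,  0.6]))
0.0726
```

```bash
cat >> h.py <<'E'
from scipy.spatial.transform import Rotation as Ro
def goal(x,y,zg,psi,gp=.054):
    """tool shift (mm) and rotvec to bring grasp point to x,y,zg, pointing down, tool x at yaw psi deg"""
    o=readout.get_obs();R=Ro.from_quat(o['tool_rot']);p=np.radians(psi)
    T=Ro.from_matrix(np.array([[np.cos(p),np.sin(p),0],[np.sin(p),-np.cos(p),0],[0,0,-1.]]))
    d=R.inv().apply(np.array([x,y,zg+gp])-o['eef_pos'])*1000
    print('shift',d.round(1),'turn',(R.inv()*T).as_rotvec().round(3))
def st():
    o=readout.get_obs();R=Ro.from_quat(o['tool_rot']).as_matrix()
    print('t',o['clock'],'gp',(o['eef_pos']+.054*R[:,2]).round(4),'psi',np.degrees(np.arctan2(R[1,0],R[0,0])).round(1),'tilt',R[:2,2].round(3),'q',o['joint_pos'].round(2),'F',o['ft_force'].round(1),'w',o['grip_width'].round(4))
E
python3 -c "
from h import *
st();goal(.4705,-.1225,.17,-6.5)"
```

```text
Traceback (most recent call last):
  File "h.py", line 20, in st
    print('t',o['clock'],'gp',(o['eef_pos']+.054*R[:,2]).round(4),'psi',np.degrees(np.arctan2(R[1,0],R[0,0])).round(1),'tilt',R[:2,2].round(3),'q',o['joint_pos'].round(2),'F',o['ft_force'].round(1),'w',o['grip_width'].round(4))
                                                                                                                                                                                                          ^^^^^^^^^^^^^^^^^^^^^
AttributeError: 'float' object has no attribute 'round'
```

```bash
sed -i "s/o\['grip_width'\].round(4)/round(o['grip_width'],4)/" h.py
python3 -c "
from h import *
st();goal(.4705,-.1225,.17,-6.5)"
```

```text
t 0.1 gp [ 0.2122 -0.4522  0.2491] psi 25.1 tilt [-0.001  0.002] q [-1.13  0.24  0.    1.34 -0.    1.57] F [ 0.6  0.3 -0.4] w 0.0852
shift [ 373.9 -188.7   79.5] turn [-0.002  0.001  0.552]
```

Call:
send_rows([
  [[374,-189,79],[0,0,0.55],50],
  [[374,-189,79],[0,0,0.55],50],
  [[374,-189,79],[0,0,0.55],50],
  [[374,-189,79],[0,0,0.55],50],
  [[374,-189,79],[0,0,0.55],50],
  [[374,-189,79],[0,0,0.55],50],
  [[374,-189,79],[0,0,0.55],50],
  [[374,-189,79],[0,0,0.55],50],
  [[374,-189,79],[0,0,0.55],50],
  [[374,-189,79],[0,0,0.55],50],
  [[374,-189,79],[0,0,0.55],50],
  [[374,-189,79],[0,0,0.55],50],
])

```text
clock: 1.1
eef_pos: [0.4727, -0.1178, 0.2228]
tool_rot: [0.999, -0.052, -0.001, -0.002]
ft_force: [0.2, -0.2, 0.5]
grip_width: 0.0498
```

```bash
python3 - <<'E'
from h import *
st();goal(.4705,-.1225,.09,-6.5)
s=camera('side');t=camera('top');cv2.imwrite('pics/s1.png',s[...,::-1]);cv2.imwrite('pics/t1.png',t[...,::-1])
c=lambda im,x,y:cv2.resize(im[y:y+120,x:x+80],None,fx=5,fy=5,interpolation=cv2.INTER_CUBIC)
cv2.imwrite('pics/m1.png',np.hstack([c(s,335,100),c(t,365,160)])[...,::-1])
print(proj('side',[.4705,-.1225,.105]),proj('top',[.4705,-.1225,.105]))
E
```

```text
t 1.1 gp [ 0.4726 -0.1176  0.1688] psi -6.0 tilt [-0.002  0.004] q [-0.25  0.27 -0.18  1.13  0.    3.  ] F [ 0.2 -0.2  0.5] w 0.0498
shift [-1.5  5.2 78.8] turn [-0.004  0.002  0.009]
[375.80495144 154.51884272] [409.41646873 241.94422633]
```

View pics/m1.png

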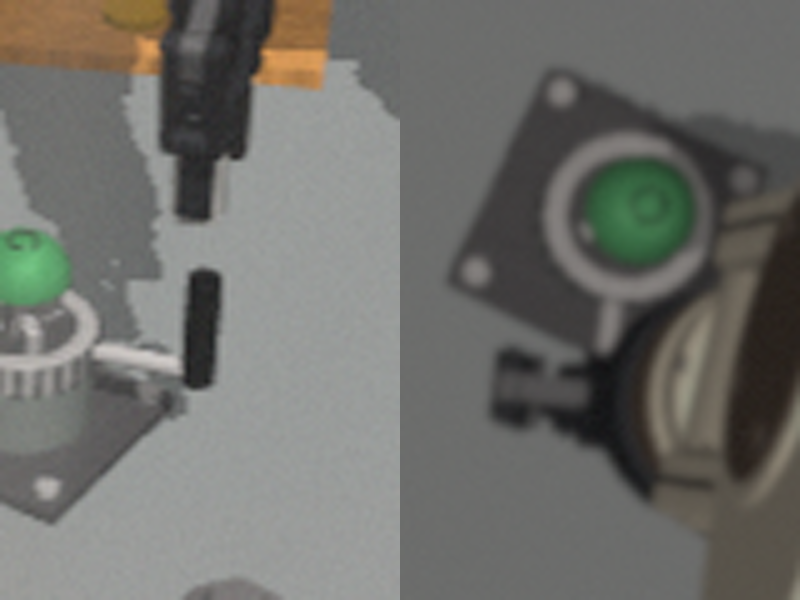

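```bash
python3 - <<'E'
from h import *
print(atz('top',[406.2,242.1],.076),proj('top',[.4705,-.1225,.105]),proj('top',[.4705,-.1225,.047]))
t=cv2.imread('pics/top0.png').astype(int)
print(t[236:250,397:418].max(2))
E
```

```text
[ 0.4704 -0.1209] [409.41646873 241.94422633] [404.66174944 242.18446395]
[[109 108 109 107 107 106 113 123 126 115 104 102 107 105 104  99  90  73
   60  55  53]
 [109 108 108 108 106 103 110 120 121 109  97  99 103 106 107 105  98  84
   72  65  62]
 [108 108 108 107 102  96  99 105 103  91  82  84  91  97 103 106 102  93
   84  78  73]
 [109 108 108 102  92  79  73  77  71  59  54  58  66  78  92 101 102  99
   98  92  84]
 [107 108 104  95  75  54  43  41  39  34  31  33  42  54  74  93 103 104
  104 102  95]
 [108 108 101  86  59  34  22  25  27  25  28  28  28  36  56  83 100 107
  108 107 103]
 [108 107 101  80  51  28  16  17  26  28  26  28  29  32  52  78  99 106
  108 108 108]
 [109 106 100  81  54  32  20  20  26  27  29  29  30  34  58  85 101 108
  108 109 109]
 [108 108 103  90  67  45  30  25  29  30  33  35  38  48  68  92 105 109
  108 109 109]
 [109 109 105  99  86  68  53  48  46  47  50  52  58  69  84 100 106 108
  108 108 109]
 [109 108 107 106 100  91  80  76  77  76  76  78  84  90 100 105 107 109
  109 108 109]
 [109 108 108 109 106 104 101  99  99  99  98 101 100 103 106 108 108 107
  109 108 108]
 [109 108 108 109 109 108 108 106 107 105 107 107 107 108 108 107 108 109
  109 109 108]
 [108 108 108 107 110 108 108 108 109 108 108 108 109 109 108 108 109 109
  108 108 108]]
```

Call:
send_rows([
  [[0,0,0],[0,0,-1.46],50],
  [[0,0,0],[0,0,-1.46],50],
  [[0,0,0],[0,0,-1.46],50],
  [[0,0,0],[0,0,-1.46],50],
  [[0,0,0],[0,0,-1.46],50],
  [[0,0,0],[0,0,-1.46],50],
  [[0,0,0],[0,0,-1.46],50],
  [[0,0,0],[0,0,-1.46],50],
  [[0,0,0],[0,0,-1.46],50],
  [[0,0,0],[0,0,-1.46],50],
  [[0,0,0],[0,0,-1.46],50],
  [[0,0,0],[0,0,-1.46],50],
])

```text
clock: 2.2
eef_pos: [0.4694, -0.1226, 0.2238]
tool_rot: [0.779, 0.627, -0.001, -0.002]
ft_force: [-0.7, -0.3, 0.1]
grip_width: 0.0499
```

Call:
send_rows([
  [[0,0,0],[0,0,-1.68],50],
  [[0,0,0],[0,0,-1.68],50],
  [[0,0,0],[0,0,-1.68],50],
  [[0,0,0],[0,0,-1.68],50],
  [[0,0,0],[0,0,-1.68],50],
  [[0,0,0],[0,0,-1.68],50],
  [[0,0,0],[0,0,-1.68],50],
  [[0,0,0],[0,0,-1.68],50],
  [[0,0,0],[0,0,-1.68],50],
  [[0,0,0],[0,0,-1.68],50],
  [[0,0,0],[0,0,-1.68],50],
  [[0,0,0],[0,0,-1.68],50],
])

```text
clock: 3.2
eef_pos: [0.4683, -0.1241, 0.2241]
tool_rot: [0.143, 0.99, 0.0, -0.002]
ft_force: [0.5, -0.2, 0.7]
grip_width: 0.0499
```

```bash
python3 - <<'E'
from h import *
st();goal(.4705,-.1205,.09,173.5)
E
```

```text
t 3.2 gp [ 0.4681 -0.124   0.1701] psi 163.6 tilt [-0.004  0.001] q [-0.26  0.26 -0.18  1.13  0.    0.03] F [ 0.5 -0.2  0.7] w 0.0499
shift [-1.4  4.1 80.1] turn [ 0.    -0.004 -0.173]
```

Call:
send_rows([
  [[-1,4,40],[0,0,-0.17],50],
  [[-1,4,80],[0,0,-0.17],50],
  [[-1,4,80],[0,0,-0.17],50],
  [[-1,4,80],[0,0,-0.17],50],
  [[-1,4,80],[0,0,-0.17],0],
  [[-1,4,80],[0,0,-0.17],0],
  [[-1,4,80],[0,0,-0.17],0],
  [[-1,4,80],[0,0,-0.17],0],
  [[-1,4,80],[0,0,-0.17],0],
  [[-1,4,80],[0,0,-0.17],0],
])

```text
clock: 4.03
eef_pos: [0.4716, -0.1211, 0.1466]
tool_rot: [0.058, 0.998, -0.0, 0.0]
ft_force: [-0.8, -1.1, 7.2]
grip_width: 0.0143
```

```bash
cat >> h.py <<'E'
def arc(c,r,a0,da,n,psi0):
    o=readout.get_obs();R=Ro.from_quat(o['tool_rot']);g=o['eef_pos']
    for k in range(1,n+1):
        a=a0-da*k/n
        d=R.inv().apply(np.r_[c+r*np.array([np.cos(a),np.sin(a)]),g[2]]-g)*1000
        print(k,d[:2].round(1),round(da*k/n,3))
E
python3 - <<'E'
from h import *
st()
g=readout.get_obs()['eef_pos'][:2];c=np.array([.5541,-.1325]);d=g-c
print('r',np.hypot(*d),'ang',np.degrees(np.arctan2(d[1],d[0])))
arc(c,np.hypot(*d),np.arctan2(d[1],d[0]),.7,7,0)
E
```

```text
t 4.0333 gp [ 0.4717 -0.1211  0.0926] psi 173.3 tilt [ 0.001 -0.001] q [-0.25  0.35 -0.29  0.93 -0.   -0.13] F [-0.8 -1.1  7.2] w 0.0143
r 0.08324737930054898 ang 172.10063784537513
1 [-0.6  8.3] 0.1
2 [-2.  16.5] 0.2
3 [-4.2 24.5] 0.3
4 [-7.3 32.3] 0.4
5 [-11.   39.7] 0.5
6 [-15.5  46.7] 0.6
7 [-20.7  53.2] 0.7
```

Call:
send_rows([
  [[0,4,0],[0,0,0.05],0],
  [[-0.6,8.3,0],[0,0,0.1],0],
  [[-1,12.4,0],[0,0,0.15],0],
  [[-2,16.5,0],[0,0,0.2],0],
  [[-3,20.5,0],[0,0,0.25],0],
  [[-4.2,24.5,0],[0,0,0.3],0],
  [[-5.7,28.4,0],[0,0,0.35],0],
  [[-7.3,32.3,0],[0,0,0.4],0],
  [[-9.1,36,0],[0,0,0.45],0],
  [[-11,39.7,0],[0,0,0.5],0],
  [[-13.2,43.2,0],[0,0,0.55],0],
  [[-15.5,46.7,0],[0,0,0.6],0],
])

```text
clock: 5.03
eef_pos: [0.4922, -0.0764, 0.1467]
tool_rot: [0.352, 0.936, -0.001, 0.0]
ft_force: [-0.2, -1.2, -4.2]
grip_width: 0.0145
```

```bash
python3 - <<'E'
from h import *
st()
g=readout.get_obs()['eef_pos'][:2];c=np.array([.5541,-.1325]);d=g-c
print('r',np.hypot(*d),'ang',np.degrees(np.arctan2(d[1],d[0])))
arc(c,.084,np.arctan2(d[1],d[0]),.5,10,0)
E
```

```text
t 5.0333 gp [ 0.4922 -0.0765  0.0927] psi 138.8 tilt [ 0.    -0.001] q [-0.15  0.36 -0.26  0.95 -0.    0.57] F [-0.2 -1.2 -4.2] w 0.0145
r 0.08358134730309368 ang 137.83169894775452
1 [0.2 4.2] 0.05
2 [-0.1  8.4] 0.1
3 [-0.7 12.5] 0.15
4 [-1.5 16.7] 0.2
5 [-2.5 20.7] 0.25
6 [-3.8 24.8] 0.3
7 [-5.2 28.7] 0.35
8 [-6.8 32.6] 0.4
9 [-8.6 36.4] 0.45
10 [-10.6  40.1] 0.5
```

Call:
send_rows([
  [[0,2,0],[0,0,0.025],0],
  [[0,4.2,0],[0,0,0.05],0],
  [[0,6.3,0],[0,0,0.075],0],
  [[0,8.4,0],[0,0,0.1],0],
  [[-0.5,10.5,0],[0,0,0.125],0],
  [[-0.7,12.5,0],[0,0,0.15],0],
  [[-0.7,12.5,0],[0,0,0.15],0],
])

```text
clock: 5.62
eef_pos: [0.5013, -0.0674, 0.1467]
tool_rot: [0.421, 0.907, -0.001, 0.001]
ft_force: [2.3, -0.6, -7.0]
grip_width: 0.0141
```

```bash
cat >> h.py <<'E'
def rep():
    st()
    g=readout.get_obs()['eef_pos'][:2];c=np.array([.5541,-.1325]);d=g-c
    print('r',np.hypot(*d),'ang',np.degrees(np.arctan2(d[1],d[0])))
    arc(c,.084,np.arctan2(d[1],d[0]),.3,6,0)
E
python3 -c "from h import *;rep()"
```

```text
t 5.6167 gp [ 0.5013 -0.0675  0.0927] psi 130.2 tilt [ 0.001 -0.002] q [-0.13  0.38 -0.24  0.95 -0.    0.74] F [ 2.3 -0.6 -7. ] w 0.0141
r 0.0838030043031142 ang 129.06709822902263
1 [0.  4.2] 0.05
2 [-0.4  8.4] 0.1
3 [-1.  12.5] 0.15
4 [-1.8 16.7] 0.2
5 [-2.8 20.7] 0.25
6 [-4.1 24.7] 0.3
```

Call:
send_rows([
  [[0,2,0],[0,0,0.025],0],
  [[0,4.2,0],[0,0,0.05],0],
  [[0,6.3,0],[0,0,0.075],0],
  [[-0.4,8.4,0],[0,0,0.1],0],
  [[-0.7,10.5,0],[0,0,0.125],0],
  [[-1,12.5,0],[0,0,0.15],0],
  [[-1,12.5,0],[0,0,0.15],0],
])

```text
clock: 6.2
eef_pos: [0.5112, -0.0603, 0.1468]
tool_rot: [0.487, 0.873, -0.001, 0.0]
ft_force: [-1.3, -1.6, -5.0]
grip_width: 0.0142
```

```bash
python3 -c "from h import *;rep()"
```

```text
t 6.2 gp [ 0.5112 -0.0604  0.0928] psi 121.7 tilt [-0.    -0.002] q [-0.12  0.39 -0.22  0.96 -0.    0.9 ] F [-1.3 -1.6 -5. ] w 0.0142
r 0.08399350633794465 ang 120.71622779411548
1 [-0.2  4.2] 0.05
2 [-0.6  8.4] 0.1
3 [-1.1 12.5] 0.15
4 [-1.9 16.7] 0.2
5 [-2.9 20.7] 0.25
6 [-4.2 24.8] 0.3
```

Call:
send_rows([
  [[0,2,0],[0,0,0.025],0],
  [[-0.2,4.2,0],[0,0,0.05],0],
  [[-0.4,6.3,0],[0,0,0.075],0],
  [[-0.5,8.4,0],[0,0,0.1],0],
  [[-0.5,8.4,0],[0,0,0.1],0],
  [[-0.5,8.4,0],[0,0,0.1],0],
])

```text
clock: 6.7
eef_pos: [0.5128, -0.0599, 0.1466]
tool_rot: [0.531, 0.847, -0.008, -0.002]
ft_force: [-15.6, -12.7, 7.2]
grip_width: 0.0139
```

```bash
python3 -c "from h import *;rep()"
```

```text
t 6.7 gp [ 0.5121 -0.0605  0.0926] psi 115.8 tilt [-0.013 -0.011] q [-0.11  0.4  -0.2   0.98 -0.01  1.01] F [-15.6 -12.7   7.2] w 0.0139
r 0.0835260993436401 ang 119.65674424984658
1 [0.6 4.2] 0.05
2 [0.6 8.4] 0.1
3 [ 0.4 12.6] 0.15
4 [-0.1 16.7] 0.2
5 [-0.8 20.9] 0.25
6 [-1.6 25. ] 0.3
```

Call:
send_rows([
  [[0,1,0],[0,0,0],50],
  [[0,1,0],[0,0,0],50],
  [[0,0,0],[0,0,0],50],
  [[0,0,0],[0,0,0],50],
  [[0,0,-20],[0,0,0],50],
  [[0,0,-50],[0,0,0],50],
  [[0,0,-90],[0,0,0],50],
  [[0,0,-100],[0,0,0],50],
  [[0,0,-100],[0,0,0],50],
])

```text
clock: 7.45
eef_pos: [0.5169, -0.0586, 0.2511]
tool_rot: [0.531, 0.848, -0.006, 0.002]
ft_force: [-0.0, -0.4, -1.1]
grip_width: 0.0503
```

```bash
python3 -c "from h import *;st();goal(.5652,.2231,.18,120)"
```

```text
t 7.45 gp [ 0.5167 -0.0592  0.1971] psi 115.9 tilt [-0.003 -0.012] q [-0.11  0.31 -0.04  1.22 -0.01  1.01] F [-0.  -0.4 -1.1] w 0.0503
shift [232.4 166.6  13.6] turn [-0.008  0.009 -0.072]
```

Call:
send_rows([
  [[30,21,0],[0,0,0],55],
  [[60,43,0],[0,0,0],55],
  [[90,65,0],[0,0,0],55],
  [[120,86,0],[0,0,0],55],
  [[150,108,0],[0,0,0],55],
  [[180,130,0],[0,0,0],55],
  [[210,150,10],[-0.008,0.009,-0.07],55],
  [[232,167,14],[-0.008,0.009,-0.07],55],
  [[232,167,14],[-0.008,0.009,-0.07],55],
  [[232,167,14],[-0.008,0.009,-0.07],55],
])

```text
clock: 8.28
eef_pos: [0.5649, 0.2246, 0.2314]
tool_rot: [0.499, 0.866, -0.001, -0.001]
ft_force: [-0.2, -0.0, -0.2]
grip_width: 0.055
```

```bash
python3 - <<'E'
from h import *
st();goal(.5652,.2231,.106,120)
s=camera('side');t=camera('top')
c=lambda im,x,y,w,h,k:cv2.resize(im[y:y+h,x:x+w],None,fx=k,fy=k,interpolation=cv2.INTER_CUBIC)
cv2.imwrite('pics/m2.png',np.hstack([c(s,260,180,80,120,5),c(s,300,130,80,120,5)])[...,::-1])
print(proj('side',[.5652,.2231,.132]),proj('side',readout.get_obs()['eef_pos']-[0,0,.0726]))
E
```

```text
t 8.2833 gp [0.5648 0.2245 0.1774] psi 120.1 tilt [-0.003 -0.002] q [ 0.38  0.49  0.18  1.26 -0.    1.42] F [-0.2 -0.  -0.2] w 0.055
shift [-1.4 -0.3 71.4] turn [-0.003  0.     0.002]
[297.97025216 252.61278576] [297.17105154 240.17133596]
```

View pics/m2.png

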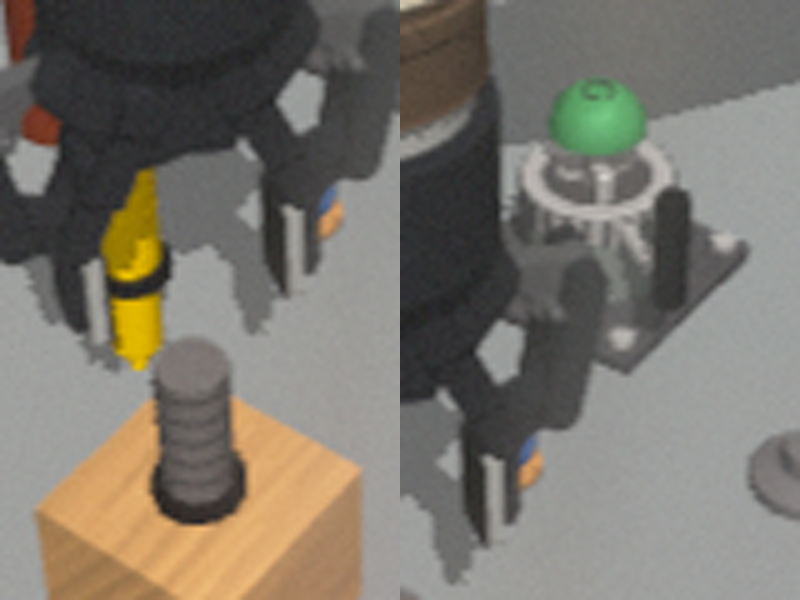

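The lever now sits clockwise, at (435,180) in full-picture pixels. The finger pads at crop x 95 and 292 straddle the gauge at crop x 193. I'll descend and close.

Call:
send_rows([
  [[-1.4,0,25],[0,0,0],55],
  [[-1.4,0,50],[0,0,0],55],
  [[-1.4,0,71],[0,0,0],55],
  [[-1.4,0,71],[0,0,0],55],
  [[-1.4,0,71],[0,0,0],55],
  [[-1.4,0,71],[0,0,0],0],
  [[-1.4,0,71],[0,0,0],0],
  [[-1.4,0,71],[0,0,0],0],
  [[-1.4,0,71],[0,0,0],0],
  [[-1.4,0,71],[0,0,0],0],
  [[-1.4,0,71],[0,0,0],0],
])

```text
clock: 9.3
eef_pos: [0.5672, 0.2214, 0.1639]
tool_rot: [0.501, 0.866, 0.001, 0.001]
ft_force: [0.2, -1.3, 7.8]
grip_width: 0.0237
```

```bash
python3 -c "from h import *;st();goal(.5652,.2231,.196,120)"
```

```text
t 9.3 gp [0.5673 0.2214 0.1099] psi 119.9 tilt [ 0.003 -0.   ] q [ 0.37  0.54  0.08  1.11 -0.    1.42] F [ 0.2 -1.3  7.8] w 0.0237
shift [  2.3  -0.7 -86.1] turn [ 0.002  0.002 -0.002]
```

Call:
send_rows([
  [[0,0,-10],[0,0,0],0],
  [[0,0,-30],[0,0,0],0],
  [[0,0,-50],[0,0,0],0],
  [[0,0,-75],[0,0,0],0],
  [[0,0,-100],[0,0,0],0],
  [[0,0,-125],[0,0,0],0],
  [[0,0,-130],[0,0,0],0],
  [[0,0,-130],[0,0,0],0],
])

```text
clock: 9.97
eef_pos: [0.5676, 0.222, 0.2965]
tool_rot: [0.501, 0.866, 0.003, 0.003]
ft_force: [-0.3, 0.6, -1.8]
grip_width: 0.0239
```

```bash
python3 -c "from h import *;st();goal(.5541,-.1328,.24,95)"
```

```text
t 9.9667 gp [0.568  0.2221 0.2425] psi 119.9 tilt [0.008 0.002] q [ 0.37  0.46  0.3   1.4  -0.    1.42] F [-0.3  0.6 -1.8] w 0.0239
shift [-300.8 -188.6    1.8] turn [0.008 0.001 0.435]
```

```bash
python3 -c "from h import *;goal(.5541,-.1328,.235,120)"
```

```text
shift [-300.8 -188.7    6.8] turn [ 0.007  0.002 -0.001]
```

Call:
send_rows([
  [[-25,-16,0],[0,0,0],0],
  [[-55,-34,0],[0.004,0,0],0],
  [[-85,-53,0],[0.007,0.002,0],0],
  [[-115,-72,0],[0.007,0.002,0],0],
  [[-145,-91,0],[0.007,0.002,0],0],
  [[-175,-110,0],[0.007,0.002,0],0],
  [[-205,-129,0],[0.007,0.002,0],0],
  [[-235,-148,0],[0.007,0.002,0],0],
  [[-265,-166,0],[0.007,0.002,0],0],
  [[-290,-182,4],[0.007,0.002,0],0],
  [[-301,-189,7],[0.007,0.002,0],0],
  [[-301,-189,7],[0.007,0.002,0],0],
])

```text
clock: 10.97
eef_pos: [0.5524, -0.1359, 0.2857]
tool_rot: [0.503, 0.864, -0.001, -0.002]
ft_force: [-0.7, -0.0, -2.3]
grip_width: 0.0237
```

```bash
python3 - <<'E'
from h import *
st()
s=camera('side');t=camera('top');cv2.imwrite('pics/t3.png',t[...,::-1]);cv2.imwrite('pics/s3.png',s[...,::-1])
c=lambda im,x,y,w,h,k:cv2.resize(im[y:y+h,x:x+w],None,fx=k,fy=k,interpolation=cv2.INTER_CUBIC)
cv2.imwrite('pics/m3.png',np.hstack([c(s,310,90,64,96,6.25),c(t,360,140,80,120,5)])[...,::-1])
E
```

```text
t 10.9667 gp [ 0.5522 -0.1359  0.2317] psi 119.7 tilt [-0.005  0.   ] q [-0.24  0.39  0.16  1.35 -0.    0.81] F [-0.7 -0.  -2.3] w 0.0237
```

View pics/m3.png

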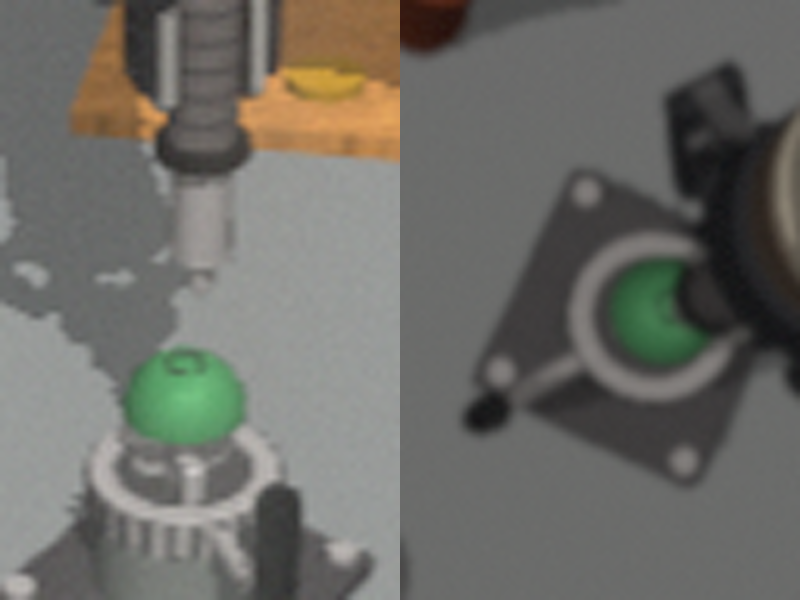

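```bash
python3 - <<'E'
from h import *
f=lambda n,X:proj(n,X).round(1)
for z in(.1357,.139,.1517,.22): print(z,f('side',[.5522,-.1359,z]), f('top',[.5522,-.1359,z]))
P=lambda x,y:((x+.5)/6.25-.5+310,(y+.5)/6.25-.5+90)
print('tip',P(203,285),'nosetop',P(206,185),'collar',P(205,150),'grip',P(211,40))
print('ring',P(185,361),atz('side',P(185,361),.107),f('side',[.5541,-.133,.107]))
for z in (.13,.134,.138,.142): print(z,atz('side',P(203,285),z))
E
```

```text
0.1357 [340.8 136.2] [419.1 200.2]
0.139 [340.8 134.9] [419.4 200.1]
0.1517 [340.9 130. ] [420.7 199.4]
0.22 [341.5 101.8] [428.3 195.6]
tip (342.06, 135.18) nosetop (342.54, 119.18) collar (342.38, 113.58) grip (343.34000000000003, 95.98)
ring (339.18, 147.34) [ 0.5552 -0.1341] [339.6 147.6]
0.13 [ 0.5515 -0.1499]
0.134 [ 0.5505 -0.1434]
0.138 [ 0.5496 -0.1369]
0.142 [ 0.5486 -0.1304]
```

```bash
python3 -c "from h import *;goal(.5572,-.1332,.2117,120)"
```

```text
shift [-2.2  3.5 21.2] turn [-0.002 -0.003 -0.002]
```

```bash
python3 -c "from h import *;st()"
```

```text
t 11.0667 gp [ 0.553  -0.1329  0.2329] psi 119.9 tilt [-0.003  0.001] q [-0.24  0.39  0.17  1.35  0.    0.81] F [-0.3 -1.  -2. ] w 0.0239
```

Call:
send_rows([
  [[-1,2,5],[0,-0.001,0],0],
  [[-2.2,3.5,10],[-0.002,-0.003,0],0],
  [[-2.2,3.5,15],[-0.002,-0.003,0],0],
  [[-2.2,3.5,20],[-0.002,-0.003,0],0],
  [[-2.2,3.5,20],[-0.002,-0.003,0],0],
  [[-2.2,3.5,20],[-0.002,-0.003,0],0],
  [[-2.2,3.5,20],[-0.002,-0.003,0],0],
])

```text
clock: 11.65
eef_pos: [0.5573, -0.1329, 0.267]
tool_rot: [0.501, 0.866, 0.0, 0.0]
ft_force: [1.0, 1.1, -1.3]
grip_width: 0.0239
```

```bash
python3 - <<'E'
from h import *
st()
s=camera('side');t=camera('top')
c=lambda im,x,y,w,h,k:cv2.resize(im[y:y+h,x:x+w],None,fx=k,fy=k,interpolation=cv2.INTER_CUBIC)
cv2.imwrite('pics/m4.png',np.hstack([c(s,320,110,40,60,10),c(t,390,170,50,75,8)])[...,::-1])
st()
E
```

```text
t 11.65 gp [ 0.5573 -0.1329  0.213 ] psi 119.9 tilt [ 0.001 -0.   ] q [-0.23  0.4   0.14  1.3  -0.    0.82] F [ 1.   1.1 -1.3] w 0.0239
t 11.75 gp [ 0.5575 -0.1331  0.2133] psi 119.9 tilt [ 0.001 -0.   ] q [-0.23  0.4   0.14  1.3  -0.    0.82] F [-0.   1.1 -1.6] w 0.024
```

View pics/m4.png

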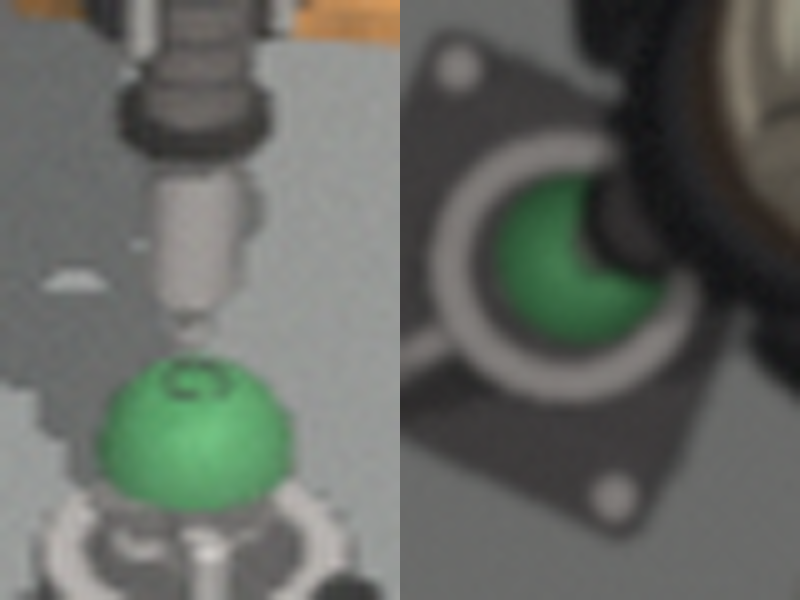

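Call:
send_rows([
  [[0,0,2],[0,0,0],0],
  [[0,0,4],[0,0,0],0],
  [[0,0,6],[0,0,0],0],
  [[0,0,8],[0,0,0],0],
  [[0,0,10],[0,0,0],0],
  [[0,0,11],[0,0,0],0],
  [[0,0,12],[0,0,0],0],
  [[0,0,12],[0,0,0],0],
  [[0,0,12],[0,0,0],0],
])

```text
clock: 12.5
eef_pos: [0.5574, -0.1332, 0.2555]
tool_rot: [0.501, 0.865, 0.0, 0.001]
ft_force: [-0.1, 0.0, -0.1]
grip_width: 0.0237
```

```bash
python3 - <<'E'
from h import *
st()
F=[]
for i in range(4):
    camera('side');F.append(readout.get_obs()['ft_force'])
print(np.mean(F,0).round(2),np.std(F,0).round(2));st()
E
```

```text
t 12.5 gp [ 0.5575 -0.1332  0.2015] psi 119.9 tilt [ 0.001 -0.   ] q [-0.23  0.41  0.11  1.28 -0.    0.82] F [-0.1  0.  -0.1] w 0.0237
[-0.59 -0.59 -0.71] [0.28 0.18 0.71]
t 12.7 gp [ 0.5574 -0.1332  0.2015] psi 119.9 tilt [ 0.001 -0.   ] q [-0.23  0.41  0.11  1.28 -0.    0.82] F [-0.1 -0.6  0.5] w 0.0234
```

Call:
send_rows([
  [[0,0,1],[0,0,0],0],
  [[0,0,2],[0,0,0],0],
  [[0,0,3],[0,0,0],0],
  [[0,0,4],[0,0,0],0],
  [[0,0,4.5],[0,0,0],0],
  [[0,0,4.5],[0,0,0],0],
  [[0,0,4.5],[0,0,0],0],
  [[0,0,4.5],[0,0,0],0],
])

```text
clock: 13.37
eef_pos: [0.5574, -0.1332, 0.2511]
tool_rot: [0.501, 0.865, 0.0, 0.001]
ft_force: [-0.8, -0.1, 1.0]
grip_width: 0.0238
```

```bash
python3 - <<'E'
from h import *
F=[];s=[]
for i in range(10):
    s.append(camera('side'));F.append(readout.get_obs()['ft_force'])
print(np.mean(F,0).round(2),np.std(F,0).round(2));st()
s=np.mean(s,0).astype(np.uint8);t=camera('top')
c=lambda im,x,y,w,h,k:cv2.resize(im[y:y+h,x:x+w],None,fx=k,fy=k,interpolation=cv2.INTER_CUBIC)
cv2.imwrite('pics/m5.png',np.hstack([c(s,320,110,40,60,10),c(t,390,170,50,75,8)])[...,::-1])
E
```

```text
[-0.77 -0.12  1.01] [0.6  0.44 0.58]
t 13.8667 gp [ 0.5575 -0.1332  0.197 ] psi 119.9 tilt [ 0.001 -0.   ] q [-0.23  0.41  0.11  1.26 -0.    0.82] F [0.2 0.1 0.7] w 0.0233
```

View pics/m5.png

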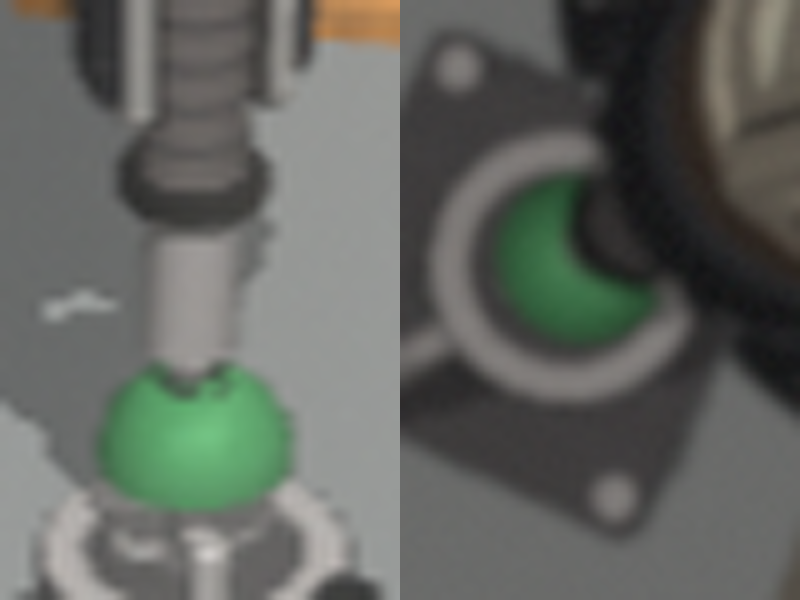

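The tip is on the crown. The side view shows it at crop (189,388), with the ring centre at about (197,380), so it is inside the ring. Fz rose by about 2.7 N. I'll press 1 mm more and check with an overlay of the ring recorded before contact.

Call:
send_rows([
  [[0,0,0.5],[0,0,0],0],
  [[0,0,1],[0,0,0],0],
  [[0,0,1],[0,0,0],0],
  [[0,0,1],[0,0,0],0],
  [[0,0,1],[0,0,0],0],
])

```text
clock: 14.33
eef_pos: [0.5574, -0.1332, 0.25]
tool_rot: [0.501, 0.865, 0.0, 0.001]
ft_force: [-0.4, -0.7, 2.0]
grip_width: 0.0234
```

```bash
python3 - <<'E'
from h import *
F=[];s=[]
for i in range(12):
    s.append(camera('side'));F.append(readout.get_obs()['ft_force'])
print(np.mean(F,0).round(2),np.std(F,0).round(2));st()
s=np.mean(s,0).astype(np.uint8);o=cv2.imread('pics/s3.png')[...,::-1]
c=lambda im:cv2.resize(im[130:160,329:354],None,fx=16,fy=16,interpolation=cv2.INTER_CUBIC)
def ov(im):
    im=np.ascontiguousarray(im)
    for cx,r in(((339.5,147.6),.007),):
        pts=[]
        for a in np.linspace(0,2*np.pi,40):
            p=proj('side',[.5545+r*np.cos(a),-.1335+r*np.sin(a),.107]);pts.append(((p-[329,130]+.5)*16).round())
        cv2.polylines(im,[np.array(pts,np.int32)],True,(255,0,0),1)
    return im
cv2.imwrite('pics/m6.png',np.hstack([ov(c(o)),ov(c(s))])[...,::-1])
E
```

```text
[-0.99  0.01  1.69] [0.23 0.32 0.69]
t 14.9333 gp [ 0.5575 -0.1332  0.196 ] psi 119.9 tilt [ 0.001 -0.   ] q [-0.23  0.41  0.1   1.26 -0.    0.82] F [-1.1  0.1  2.4] w 0.0237
```

View pics/m6.png

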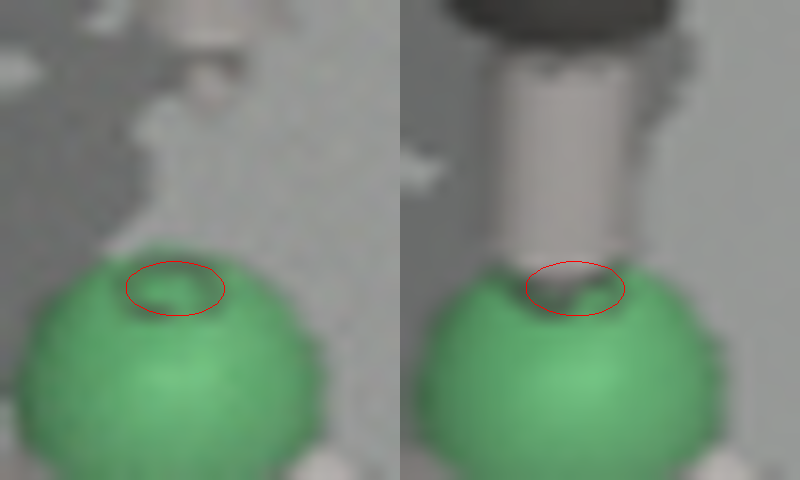

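```bash
python3 - <<'E'
from h import *
c=np.array([.5541,-.1325])
for f,(x,y) in(('pics/top0.png',(395,232)),('pics/t3.png',(367,212))):
    t=cv2.imread(f).astype(int)[y:y+20,x:x+22].max(2)
    v,u=np.nonzero(t<50);X=atz('top',[u.mean()+x,v.mean()+y],.076);d=X-c
    print(X,np.hypot(*d).round(4),np.arctan2(d[1],d[0]).round(3))
E
```

```text
[ 0.47   -0.1204] 0.085 2.999
[ 0.511  -0.0604] 0.084 2.11
```

```bash
python3 -c "
from h import *
from workcell import order
st();print(order.job_done())"
```

```text
t 14.9333 gp [ 0.5575 -0.1332  0.196 ] psi 119.9 tilt [ 0.001 -0.   ] q [-0.23  0.41  0.1   1.26 -0.    0.82] F [-1.1  0.1  2.4] w 0.0237
the job is handed in; nothing more can be done
None
```

I swung the lever clockwise to a hard stop, then took the grey gauge out of the wooden stand. I handed the job in at 14.9 s with the gauge still held and pressed on the lens crown. `job_done` gives no verdict, so I don't know whether it passed.

**Lever:** It turned about 0.9 rad and stopped sharply, with about 20 N at the wrist. A later picture puts the peg at 120.9°, against 119.7° measured while pushing, so it stayed put. I could not read the sleeve's absolute angle or the force of each jaw; that the jaws grip is inferred from the sharp stop.

**Gauge press:** The wrist force rose by about 3.3 N, which means the plunger is about 6 mm in. The wrist reading scatters by about 0.7 N.

**Uprightness:** The tool is within 0.001 rad of vertical. The gauge itself looked upright to about 0.015 rad before contact.

**Tip position:** The side view shows the tip inside the ring, about 1 to 3 mm from its centre.
- **Disagreement:** A rough reading from the top view put the gauge about 3 mm farther out in x. I trusted the side view, since it shows the tip and the ring together.

**Other objects:** I kept the arm clear of the hub, marble and barrel, but did not measure them again at the end.

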